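Make up the posting kit and the stapling kit

TASK

Make up the two desk kits from the stationery on the desk: the posting kit (tape dispenser, rubber stamp and glue stick) goes in the long tray, the dispenser in its large compartment, and the stapling kit (stapler and box of staples) goes in the square tray. Give each thing a compartment of its own, standing upright and flat on the compartment's floor, and let go of it. The hole punch and the pencil sharpener belong to neither kit: leave them where they are.

Things in the scene. Friction and masses are not known exactly. Their poses are not given: they have to be found in the camera images.
- long_tray: Long narrow bamboo tray for the posting kit: 300 mm along its y axis, 86 mm along x, 18 mm high; floor 4 mm thick, walls and dividers 5 mm. Two dividers make three compartments in a row along y, all 76 mm wide (x): one 140 mm long centred at y = -75 mm, then two 70 mm long, centred at y = +35 and +110 mm. Stands firmly on rubber feet and does not shift. Origin: centre of its underside; z up.
- square_tray: Nearly square bamboo tray for the stapling kit: 160 mm along its x axis, 155 mm along y, 18 mm high; floor 4 mm thick, walls and divider 5 mm. One divider along x makes two equal compartments, each 150 mm (x) by 70 mm (y), centred at y = +37.5 and -37.5 mm. Stands firmly on rubber feet and does not shift. Origin: centre of its underside; z up.
- stapler_centre (a point): Black desk stapler standing on its base, 130 mm long (x axis, nose to +x), 34 mm wide (y), 56 mm high, about 220 g. The solid upper cover (31 to 56 mm up, flat sides 34 mm apart) is the place to grip. The point is the centre, 28 mm above its underside; z up.
- dispenser_centre (a point): Black weighted desk tape dispenser with a tape roll between two side cheeks and a steel cutter at its nose, 120 mm long (x axis, nose to +x), 50 mm wide (y), 66 mm high at the roll, about 350 g. The flat cheeks (50 mm over both, 20 to 60 mm up, from 39 mm behind to 27 mm ahead of the point) are the place to grip. The point is 30 mm above its underside, at the middle of its length; z up.
- stamp_centre (a point): Rubber stamp standing on its rubber: wooden block 50 mm (x axis) by 32 mm (y), 20 mm high, with a round turned knob handle above it, 78 mm high in all, about 60 g. The handle is 28 mm across at its thickest, 52 to 62 mm up, tapering to a 17 mm neck 30 mm up. The point is on the handle's axis, 39 mm above the underside; z up.
- glue_stick_centre (a point): Glue stick standing upright, white barrel and grey cap: a cylinder 28 mm across and 95 mm high, about 40 g. The point is its centre, 47.5 mm above the underside; z up along its axis.
- staples_box_centre (a point): Small cardboard box of staples lying flat, 60 mm (x axis) by 38 mm (y), 36 mm high, a staple outline printed on top, about 110 g. The point is its centre, 18 mm above the underside; z up.
- punch_centre (a point): Two-hole paper punch, grey lever over a dark steel base, 115 mm long (x axis), 52 mm wide (y), about 58 mm high. Stock that stays where it is. The point is 28 mm above the middle of its underside.
- sharpener_centre (a point): Round pencil sharpener with a clear shavings tub and a black lid, 44 mm across, 54 mm high. Stock that stays where it is. The point is its centre, 27 mm above the underside.
Things that resemble listed ones, but are neither listed nor needed, are in the scene too. Leave any blue or red look-alike of the part that bears staples_box_centre alone.

How it is judged:
By the outcome, as a careful person would: the job done as asked, in the order asked, and still so for the second after the job is handed in, with the robot touching nothing.
It also fails if it takes over 144 s, if anything falls off the work surface, if the arm or the gripper's body presses on something with over 40 N, if the wrist force passes 120 N, or if a joint passes its speed limit or range.

ROBOT

A 6-joint arm with a two-finger parallel gripper is mounted at the origin on the work surface. World frame = base frame: x ahead of the robot, y to its left, z up, the work surface at z = 0. Lengths are in m, angles in rad, forces in N, time in s.
With the tool pointing down it reaches from about 0.225 to 0.875 m from the base axis. Payload 3.4 kg.
Tool frame: the origin (TCP) lies at the very end of the fingers, on their centre line; the grasp point (between the pads) lies 19 mm behind it (manip.hold_point_z is the distance from the TCP to the grasp point, in m); z points along the fingers, y is the line along which they close (so a half turn about z gives the same grasp; the last joint's range is limited). The gripper opens to 85 mm and grips with 20 to 120 N. Pads are 22 mm wide; open, the fingers measure 114 mm over their backs; the gripper's body (76 mm by 85 mm) begins 54 mm behind the grasp point. The pads swing forward as they close: fully open they stand 13 mm farther back than shut.
Start: joints at [1.16, 0.276, 1.505, -0, 1.361, -0.121], TCP at [0.164, 0.551, 0.231] pointing down, gripper open.
Joint ranges: [-2.89, 2.89], [-0.75, 2.08], [0.22, 2.7], [-1.18, 4.32], [0.11, 2.71], [-2.7, 2.7]. Speed limits (rad/s): [2.57, 2.57, 3.14, 3.14, 3.14, 3.14].

INTERFACE

Orientations are given as a unit quaternion [w, x, y, z].
In Python, from rig import readout, viewer, order, manip gives the robot as it stands. The module is installed in compiled form; this text tells all that it offers.
- The arm moves only by the tool send_rows, never from a script. Its arguments are lists of equal length, an entry for each row: "xyz": the shift along the world's x, y, z in m, a list of three; "delta_rot": the turn, a rotation vector about the world's x, y, z in degrees, a list of three. In form: {"xyz": [[tx, ty, tz], ...], "delta_rot": [[wx, wy, wz], ...]}. A call has 1 to 12 rows; each row shifts and turns the commanded pose from where the row before left it; what a row does not reach is not made up. A row lasts 1/10 s, in which the tool goes at most 50 mm and 8.59 degrees, less where a joint would pass 70% of its speed; a pose out of reach is approached as far as the arm can. A call with a gripper value outside its range is refused whole. "gripper" is the finger opening in m, from 0 to 0.0854, set as the call begins (left out, the last holds). The fingers move at their own pace and stop on an object; "force" is the grip in N (left out, the last holds). Time passes only in rows, so rows that do not move let the fingers close. It gives the time, the measured TCP pose, the force, the opening and the grip force at its end, in the units of the state.
- readout.get_state(): the state, without advancing time (a new reading comes with each control period).
- viewer.get_image(name): name is "scene" or "top" or "wrist"; returns a dict with "color" (400x640x3 uint8, red, green, blue), "depth" (400x640 float32, m along the optical axis (not along the pixel's ray), 0 where there is no reading), "K" (3x3 intrinsics, pixels), "camera_from_world" (4x4, takes a point from world to camera coordinates). Camera axes: x right, y up, looking along -z (the intrinsics and any distortion apply to the point x, -y, -z); pixel columns grow to the right and rows downward; lengths in m; the calibration is good to about 2 mm. The wrist camera is an equidistant fisheye: a pixel r from the principal point sees the ray r / f radians off the axis. A picture is of the moment at which its call begins.
- order.sign_off(): hands the job in; it is judged then, once.
The state is a dict: "clock": time; "qpos": joint angles; "qd": joint speeds; "effort": joint torques, N m; "position": TCP position; "ee_rot": TCP orientation; "contact_force": force on the tool from outside, world axes, zero at the start; "moment": the same for the moment, N m; "width": finger opening in m; "gripper_force": force on a finger pad.
Only numpy, scipy, OpenCV 4.12 (cv2) and the standard library are available. Lean on these libraries where they do the work, as an engineer would, in place of code of your own. Each camera call takes 0.05 s, during which the arm holds its last target. There are 200 camera calls.

## Working session

There is one attempt and no reset: what is moved stays moved. The work goes in short steps, Python scripts to look and compute and a tool call to move; the robot and the scene stay as the last step left them, time stands still between calls to the robot, and variables do not carry over. Pictures are saved under pics/ and viewed, at most 14 in all, crops included, and the job is handed in when it is done.

Besides the shell and the picture viewer there is one more tool, called after "Call:" as name(argument=value, ...), one argument or row to a line, values as JSON. send_rows: Moves the arm, as the interface text tells. Its arguments: {"type":"object","properties":{"xyz":{"type":"array"},"delta_rot":{"type":"array"},"gripper":{"type":"number"},"force":{"type":"number"}},"required":["xyz","delta_rot"]}

```bash
mkdir -p pics
python3 - <<'E'
from rig import readout, viewer, manip
import cv2, numpy as np
s=readout.get_state(); print({k:np.round(v,3) for k,v in s.items()}, manip.hold_point_z)
for n in ("scene","top"):
    d=viewer.get_image(n); cv2.imwrite(f"pics/{n}0.png",d["color"][...,::-1]); np.savez(f"{n}0.npz",**d)
    print(n,np.round(d["K"],1).tolist(),np.round(d["camera_from_world"],3).tolist())
E
```

```text
{'clock': np.float64(0.0), 'qpos': array([ 1.16 ,  0.277,  1.506, -0.   ,  1.361, -0.121]), 'qd': array([ 0.   ,  0.001,  0.   ,  0.   ,  0.001, -0.002]), 'effort': array([ 1.0000e-03, -4.1677e+01, -2.4581e+01,  0.0000e+00,  1.1000e-02,
       -0.0000e+00]), 'position': array([0.164, 0.551, 0.23 ]), 'ee_rot': array([-0.   ,  0.144,  0.99 , -0.001]), 'contact_force': array([0.148, 0.175, 0.28 ]), 'moment': array([-0.049, -0.007, -0.047]), 'gripper_force': np.float64(0.0), 'width': np.float64(0.085)} 0.0187
scene [[520.0, 0.0, 313.4], [0.0, 520.0, 206.1], [0.0, 0.0, 1.0]] [[-0.008, 1.0, -0.019, 0.034], [-0.602, 0.011, 0.799, 0.316], [0.799, 0.017, 0.601, -1.978], [0.0, 0.0, 0.0, 1.0]]
top [[421.4, 0.0, 323.5], [0.0, 421.4, 202.1], [0.0, 0.0, 1.0]] [[-0.024, -1.0, -0.019, -0.016], [0.983, -0.027, 0.183, -0.562], [-0.183, -0.014, 0.983, -1.288], [0.0, 0.0, 0.0, 1.0]]
```

View pics/top0.png

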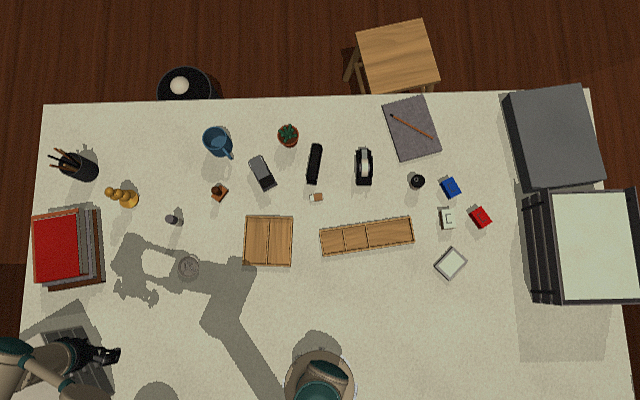

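View pics/scene0.png

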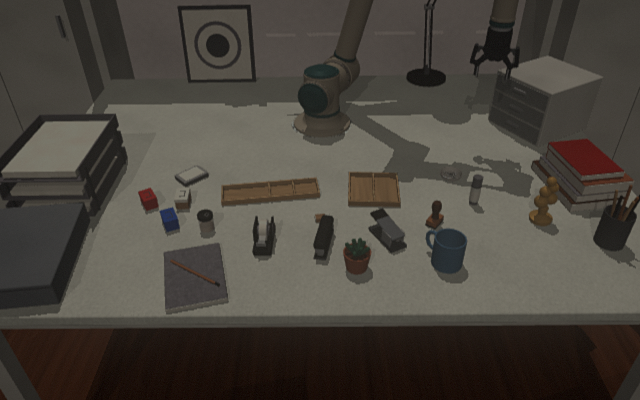

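The top view shows these candidates for the staples box, which is the only ambiguous choice: white box with an outline (447,218), blue (451,187), red (480,217), flat white pad (450,263), and small eraser (316,197). By the description it's the white one.

The other parts are the dispenser (364,167), stapler (314,163), stamp (219,192), not the wooden figure (122,196), and glue stick (173,218). The trays are at (268,240) and (366,236). The punch (262,172) and sharpener (417,181) stay where they are.

```bash
cat > h.py <<'E'
import numpy as np, cv2
def cloud(d):
    v,u=np.mgrid[:400,:640]; z=d["depth"]; K=d["K"]
    p=np.stack([(u-K[0,2])/K[0,0]*z,-(v-K[1,2])/K[1,1]*z,-z,np.ones_like(z)],-1)
    return (p@np.linalg.inv(d["camera_from_world"]).T)[...,:3]
E
python3 - <<'E'
from h import *
d=np.load("top0.npz"); P=cloud(d); c=d["color"]
Z=P[...,2]; print("table z",np.round(Z[290,400:450:10],4), (d["depth"]==0).sum())
m=((Z>.006)&(Z<.12)&(P[...,0]>.2)).astype(np.uint8); m[:120]=0
n,l,st,_=cv2.connectedComponentsWithStats(m)
for i in range(1,n):
    if st[i,4]<25: continue
    q=P[l==i]; zt=np.percentile(q[:,2],97)
    r=cv2.minAreaRect((q[:,:2]*1000).astype(np.float32))
    print(i,st[i].tolist(),"ztop %.3f"%zt,"rect",np.round(r[0],0),np.round(r[1],0),round(r[2],1))
im=cv2.resize(c[140:280,150:500],None,fx=2.28,fy=2.28,interpolation=cv2.INTER_CUBIC)
cv2.imwrite("pics/crop0.png",im[...,::-1])
E
```

```text
table z [ 0.0024 -0.0022 -0.0066 -0.0037 -0.0043] 1039
5 [386, 120, 56, 43, 1701] ztop 0.020 rect [ 788. -341.] [158. 152.] 14.4
8 [506, 120, 101, 185, 7876] ztop 0.104 rect [ 539. -798.] [603. 274.] 2.0
23 [277, 124, 22, 24, 389] ztop 0.081 rect [793.  82.] [70. 80.] 88.2
32 [202, 127, 31, 34, 582] ztop 0.086 rect [761. 313.] [105.  79.] 7.9
89 [306, 144, 16, 41, 439] ztop 0.060 rect [701.  -2.] [ 39. 142.] 82.2
103 [355, 148, 18, 38, 600] ztop 0.065 rect [ 682. -164.] [ 52. 120.] 88.4
112 [58, 153, 40, 30, 769] ztop 0.110 rect [698. 767.] [76. 80.] 1.4
127 [248, 156, 30, 35, 509] ztop 0.058 rect [671. 172.] [118.  52.] 28.1
187 [408, 175, 18, 16, 190] ztop 0.058 rect [ 622. -335.] [48. 45.] 64.3
195 [440, 177, 22, 23, 284] ztop 0.041 rect [ 606. -447.] [61. 54.] 27.3
221 [211, 185, 17, 18, 189] ztop 0.075 rect [608. 314.] [34. 50.] 52.7
234 [105, 189, 34, 20, 399] ztop 0.114 rect [594. 618.] [59. 72.] 40.5
256 [309, 193, 15, 9, 90] ztop 0.016 rect [586.  -5.] [24. 43.] 9.7
302 [468, 207, 25, 23, 300] ztop 0.041 rect [ 505. -534.] [66. 56.] 25.2
303 [31, 208, 74, 84, 5360] ztop 0.113 rect [430. 807.] [243. 233.] 9.1
312 [439, 209, 18, 21, 292] ztop 0.041 rect [ 501. -428.] [62. 49.] 6.6
327 [165, 215, 18, 12, 151] ztop 0.097 rect [514. 445.] [27. 28.] 2.9
335 [242, 216, 51, 51, 523] ztop 0.022 rect [447. 156.] [158. 160.] 86.6
338 [319, 217, 97, 40, 637] ztop 0.022 rect [ 453. -166.] [ 90. 301.] 6.4
581 [434, 247, 34, 35, 597] ztop 0.020 rect [ 357. -431.] [74. 90.] 43.0
632 [177, 256, 23, 22, 131] ztop 0.018 rect [372. 410.] [70. 66.] 88.7
```

View pics/crop0.png

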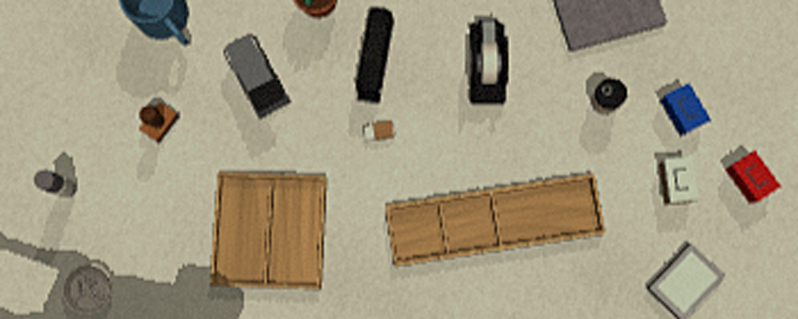

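The crop confirms the choices. The white box with the staple outline is at crop (680,180), and the blue, red and grey-framed pieces are decoys. The big long-tray compartment is on the right (-y), and all the parts stand upright. I'll fly to the dispenser first.

Call:
send_rows(
  xyz=[
    [0.026,-0.036,0],
    [0.026,-0.036,0],
    [0.026,-0.036,0],
    [0.026,-0.036,0],
    [0.026,-0.036,0],
    [0.026,-0.036,0],
    [0.026,-0.036,0],
    [0.026,-0.036,0],
    [0.026,-0.036,0],
    [0.026,-0.036,0],
    [0.026,-0.036,0],
    [0.026,-0.036,0],
  ],
  delta_rot=[
    [0,0,0.75],
    [0,0,0.75],
    [0,0,0.75],
    [0,0,0.75],
    [0,0,0.75],
    [0,0,0.75],
    [0,0,0.75],
    [0,0,0.75],
    [0,0,0.75],
    [0,0,0.75],
    [0,0,0.75],
    [0,0,0.75],
  ],
)

```text
clock: 1.3
position: [0.4768, 0.1173, 0.2311]
ee_rot: [-0.0, 0.066, 0.998, 0.0]
contact_force: [-0.1, 0.7, 0.0]
width: 0.0853
gripper_force: 0.0
```

Call:
send_rows(
  xyz=[
    [0.026,-0.036,0],
    [0.026,-0.036,0],
    [0.026,-0.036,0],
    [0.026,-0.036,0],
    [0.026,-0.036,0],
    [0.026,-0.036,0],
    [0.026,-0.036,0],
    [0.026,-0.031,0],
    [0,0,0],
    [0,0,0],
    [0,0,0],
  ],
  delta_rot=[
    [0,0,0.75],
    [0,0,0.75],
    [0,0,0.75],
    [0,0,0.75],
    [0,0,0.75],
    [0,0,0.75],
    [0,0,0.75],
    [0,0,0.75],
    [0,0,0],
    [0,0,0],
    [0,0,0],
  ],
)

```text
clock: 2.4
position: [0.6835, -0.1629, 0.2309]
ee_rot: [-0.001, 0.014, 1.0, 0.001]
contact_force: [-0.4, -1.2, 0.4]
width: 0.0853
gripper_force: 0.0
```

```bash
cat >> h.py <<'E'
def wcloud(d):
    # equidistant fisheye via cv2.fisheye (D=0); depth along optical axis
    v,u=np.mgrid[:400,:640]; K=np.array(d["K"],float)
    r=np.hypot(u-K[0,2],v-K[1,2])/K[0,0]
    n=cv2.fisheye.undistortPoints(np.stack([u,v],-1).reshape(-1,1,2).astype(float),K,np.zeros(4)).reshape(400,640,2)
    z=np.where(r<1.3,d["depth"],0)
    p=np.stack([n[...,0]*z,-n[...,1]*z,-z,np.ones_like(z)],-1)
    return (p@np.linalg.inv(d["camera_from_world"]).T)[...,:3]
def pose(s):
    from scipy.spatial.transform import Rotation as R
    w,x,y,z=s["ee_rot"]; M=R.from_quat([x,y,z,w]).as_matrix()
    return np.round(s["position"],4), "yang %.1f"%np.degrees(np.arctan2(M[1,1],M[0,1])), "tilt %.1f"%np.degrees(np.arccos(-M[2,2]))
E
cat > look.py <<'E'
import sys; from h import *; from rig import readout, viewer
name=sys.argv[1]; s=readout.get_state(); print(round(float(s["clock"]),2),*pose(s),"w %.4f"%s["width"],"gf %.1f"%s["gripper_force"])
d=viewer.get_image("wrist"); cv2.imwrite(f"pics/{name}.png",d["color"][...,::-1]); np.savez(name+".npz",**d)
P=wcloud(d)
m=((P[...,2]>float(sys.argv[2]))&(P[...,2]<.12)&(d["depth"]>.02)).astype(np.uint8)
m[np.linalg.norm(P[...,:2]-s["position"][:2],axis=-1)>.4]=0
n,l,st,_=cv2.connectedComponentsWithStats(m)
for i in range(1,n):
    if st[i,4]<150: continue
    q=P[l==i]; r=cv2.minAreaRect((q[:,:2]*1000).astype(np.float32))
    print(st[i].tolist(),"ztop %.3f"%np.percentile(q[:,2],97),np.round(r[0],0),np.round(r[1],0),round(r[2],1))
E
python3 look.py w1 0.008
```

```text
2.4 [ 0.6835 -0.1629  0.2309] yang 88.4 tilt 0.1 w 0.0853 gf 0.0
[190, 0, 253, 40, 1825] ztop 0.020 [ 473. -162.] [ 55. 300.] 7.2
[498, 0, 75, 69, 996] ztop 0.019 [484. 142.] [134.  91.] 86.8
[96, 18, 38, 54, 1652] ztop 0.039 [ 504. -423.] [63. 42.] 4.5
[54, 51, 30, 38, 723] ztop 0.039 [ 517. -520.] [37. 40.] 29.1
[431, 81, 34, 21, 577] ztop 0.015 [590.  -4.] [23. 44.] 8.6
[85, 96, 48, 56, 1615] ztop 0.039 [ 606. -440.] [63. 42.] 26.1
[152, 111, 47, 40, 1459] ztop 0.056 [ 626. -331.] [43. 43.] 83.3
[295, 118, 50, 109, 4774] ztop 0.066 [ 685. -163.] [ 52. 121.] 86.8
[527, 120, 52, 83, 2918] ztop 0.058 [674. 173.] [119.  52.] 26.7
[425, 126, 60, 109, 3908] ztop 0.059 [698.  -1.] [ 34. 128.] 79.4
[136, 185, 141, 141, 9127] ztop 0.020 [ 821. -330.] [213. 150.] 14.5
[474, 221, 56, 59, 2310] ztop 0.083 [791.  83.] [70. 70.] 71.5
```

View pics/w1.png

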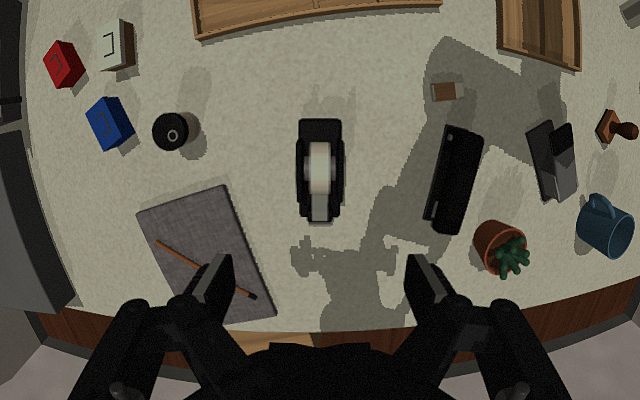

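Wrist view: the dispenser is at px (320,170) with its nose towards +x, centred at (685,-163) mm, yaw -3°, 52x121 mm and 66 mm high. That matches the given size. I'll grip the cheeks slightly behind the middle.

Call:
send_rows(
  xyz=[
    [-0.004,0,-0.03],
    [0,0,-0.03],
    [0,0,-0.03],
    [0,0,-0.03],
    [0,0,-0.03],
    [0,0,-0.02],
    [0,0,-0.02],
    [0,0,-0.01],
    [0,0,-0.007],
    [0,0,0],
  ],
  delta_rot=[
    [0,0,-1.6],
    [0,0,0],
    [0,0,0],
    [0,0,0],
    [0,0,0],
    [0,0,0],
    [0,0,0],
    [0,0,0],
    [0,0,0],
    [0,0,0],
  ],
)

```text
clock: 3.45
position: [0.68, -0.1633, 0.0242]
ee_rot: [-0.0, 0.028, 1.0, 0.0]
contact_force: [0.3, 0.6, 0.5]
width: 0.0854
gripper_force: 0.0
```

Call:
send_rows(
  xyz=[
    [0,0,0],
    [0,0,0],
    [0,0,0],
    [0,0,0],
    [0,0,0],
    [0,0,0],
    [0,0,0],
    [0,0,0],
  ],
  delta_rot=[
    [0,0,0],
    [0,0,0],
    [0,0,0],
    [0,0,0],
    [0,0,0],
    [0,0,0],
    [0,0,0],
    [0,0,0],
  ],
  gripper=0.03,
  force=60,
)

```text
clock: 4.25
position: [0.6814, -0.1642, 0.0259]
ee_rot: [0.001, 0.028, 1.0, -0.0]
contact_force: [0.2, 0.6, 5.2]
width: 0.0496
gripper_force: 64.3
```

Call:
send_rows(
  xyz=[
    [0,0,0.01],
    [0,0,0.02],
    [0,0,0.03],
    [0,0,0.04],
    [0,0,0.04],
    [-0.02,0,0.04],
    [-0.03,-0.01,0.02],
    [-0.03,-0.01,0],
    [-0.03,-0.01,0],
    [0,0,0],
    [0,0,0],
  ],
  delta_rot=[
    [0,0,0],
    [0,0,0],
    [0,0,0],
    [0,0,0],
    [0,0,0],
    [0,0,0],
    [0,0,0],
    [0,0,0],
    [0,0,0],
    [0,0,0],
    [0,0,0],
  ],
)

```text
clock: 5.35
position: [0.5695, -0.194, 0.2243]
ee_rot: [-0.0, 0.029, 1.0, 0.0]
contact_force: [-0.4, 0.0, -2.9]
width: 0.0489
gripper_force: 63.5
```

```bash
python3 look.py w2 0.008
```

```text
5.35 [ 0.5695 -0.194   0.2243] yang 86.7 tilt 0.0 w 0.0489 gf 63.5
[98, 0, 69, 69, 2571] ztop 0.019 [ 363. -425.] [67. 89.] 43.4
[518, 12, 67, 126, 1823] ztop 0.019 [448. 142.] [131. 160.] 86.7
[206, 22, 263, 111, 4088] ztop 0.020 [ 456. -164.] [ 87. 301.] 7.3
[112, 106, 45, 56, 1781] ztop 0.039 [ 504. -424.] [62. 42.] 4.3
[57, 120, 46, 53, 1438] ztop 0.039 [ 506. -528.] [63. 42.] 31.4
[453, 167, 31, 22, 520] ztop 0.015 [590.  -3.] [24. 44.] 8.9
[113, 183, 52, 56, 1565] ztop 0.039 [ 606. -440.] [62. 42.] 27.3
[538, 189, 42, 75, 2009] ztop 0.059 [669. 169.] [107.  52.] 25.6
[188, 202, 44, 47, 1425] ztop 0.056 [ 626. -331.] [43. 43.] 70.3
[441, 209, 58, 90, 2906] ztop 0.059 [696.  -0.] [ 34. 125.] 79.5
[173, 273, 61, 23, 543] ztop 0.017 [ 734. -372.] [ 24. 108.] 14.4
[483, 282, 49, 53, 1676] ztop 0.083 [787.  86.] [72. 63.] 52.1
[209, 340, 19, 31, 324] ztop 0.017 [ 874. -382.] [28. 80.] 83.6
```

View pics/w2.png

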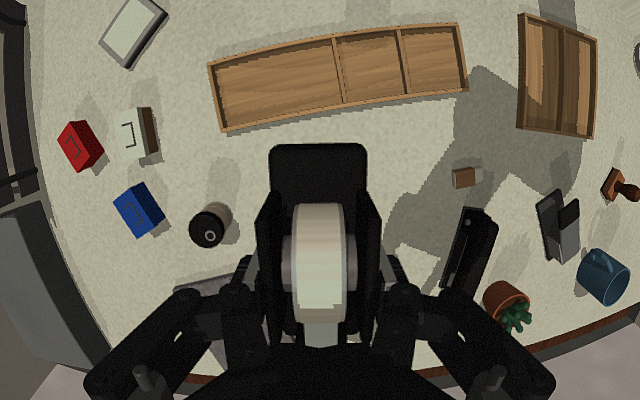

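Wrist view: the long tray is clear, running from (208,65) to (467,55), with dividers at (338,75) and (402,60). Its centre is at (456,-164) mm and its yaw is 7.3°. The dispenser is held straight. I'll turn it and carry it to the large compartment at (465.5,-238.4).

Call:
send_rows(
  xyz=[
    [-0.01,-0.004,0],
    [-0.01,-0.004,0],
    [-0.01,-0.004,0],
    [-0.01,-0.004,0],
    [-0.01,-0.004,0],
    [-0.01,-0.004,-0.01],
    [-0.01,-0.004,-0.01],
    [-0.01,-0.004,-0.01],
    [-0.01,-0.004,-0.02],
    [-0.0145,-0.0044,-0.02],
    [0,0,-0.03],
    [0,0,-0.03],
  ],
  delta_rot=[
    [0,0,-7.94],
    [0,0,-7.94],
    [0,0,-7.94],
    [0,0,-7.94],
    [0,0,-7.94],
    [0,0,-7.94],
    [0,0,-7.94],
    [0,0,-7.94],
    [0,0,-7.94],
    [0,0,-7.94],
    [0,0,0],
    [0,0,0],
  ],
)

```text
clock: 6.6
position: [0.4669, -0.2347, 0.0935]
ee_rot: [0.001, 0.66, 0.751, 0.0]
contact_force: [-0.3, -0.9, -2.6]
width: 0.0492
gripper_force: 63.6
```

Call:
send_rows(
  xyz=[
    [0,0,-0.02],
    [0,0,-0.015],
    [0,0,-0.01],
    [0,0,-0.008],
    [0,0,0],
    [0,0,0],
  ],
  delta_rot=[
    [0,0,0],
    [0,0,0],
    [0,0,0],
    [0,0,0],
    [0,0,0],
    [0,0,0],
  ],
)

```text
clock: 7.2
position: [0.4664, -0.2346, 0.0417]
ee_rot: [0.0, 0.66, 0.751, 0.0]
contact_force: [-0.1, -0.7, -3.5]
width: 0.049
gripper_force: 63.5
```

```bash
python3 -c "
from h import *; from rig import readout; print(pose(readout.get_state()))"
```

```text
(array([ 0.4664, -0.2346,  0.0417]), 'yang 7.4', 'tilt 0.1')
```

Call:
send_rows(
  xyz=[
    [-0.0014,0,-0.004],
    [0,0,-0.004],
    [0,0,-0.003],
    [0,0,0],
    [0,0,0],
  ],
  delta_rot=[
    [0,0,0],
    [0,0,0],
    [0,0,0],
    [0,0,0],
    [0,0,0],
  ],
)

```text
clock: 7.7
position: [0.4644, -0.2344, 0.0303]
ee_rot: [0.0, 0.66, 0.751, 0.0]
contact_force: [-0.2, 0.3, -2.9]
width: 0.0492
gripper_force: 63.6
```

Call:
send_rows(
  xyz=[
    [0,0,-0.001],
    [0,0,-0.001],
    [0,0,0],
    [0,0,0],
  ],
  delta_rot=[
    [0,0,0],
    [0,0,0],
    [0,0,0],
    [0,0,0],
  ],
)

```text
clock: 8.1
position: [0.4646, -0.2345, 0.0298]
ee_rot: [0.0, 0.66, 0.751, 0.0]
contact_force: [-1.7, 1.2, 7.2]
width: 0.0494
gripper_force: 64.6
```

Call:
send_rows(
  xyz=[
    [0,0,0],
    [0,0,0],
    [0,0,0],
    [0,0,0],
    [0,0,0],
    [0,0,0.01],
    [0,0,0.03],
    [0,0,0.04],
    [0,0,0.04],
    [0,0,0.04],
    [0,0.02,0.03],
    [0.01,0.04,0.01],
  ],
  delta_rot=[
    [0,0,0],
    [0,0,0],
    [0,0,0],
    [0,0,0],
    [0,0,0],
    [0,0,0],
    [0,0,0],
    [0,0,0],
    [0,0,0],
    [0,0,0],
    [0,0,0],
    [0,0,0],
  ],
  gripper=0.085,
)

```text
clock: 9.3
position: [0.4759, -0.1767, 0.2329]
ee_rot: [0.004, 0.661, 0.75, 0.0]
contact_force: [0.4, 0.2, -0.0]
width: 0.085
gripper_force: 0.0
```

Call:
send_rows(
  xyz=[
    [0.012,0.04,0],
    [0.012,0.04,0],
    [0.012,0.04,0],
    [0.012,0.04,0],
    [0.012,0.04,0],
    [0.012,0.04,0],
    [0.012,0.04,0],
    [0.012,0.04,0],
    [0.012,0.04,0],
    [0.012,0.04,0],
    [0,0,0],
    [0,0,0],
  ],
  delta_rot=[
    [0,0,0],
    [0,0,0],
    [0,0,0],
    [0,0,0],
    [0,0,0],
    [0,0,0],
    [0,0,0],
    [0,0,0],
    [0,0,0],
    [0,0,0],
    [0,0,0],
    [0,0,0],
  ],
)

```text
clock: 10.5
position: [0.5941, 0.2263, 0.2284]
ee_rot: [0.0, 0.659, 0.752, -0.0]
contact_force: [-0.0, -0.0, -0.1]
width: 0.0853
gripper_force: 0.0
```

```bash
python3 look.py w3 0.008
python3 - <<'E'
from h import *
d=np.load("w3.npz"); P=wcloud(d)
for n,c,z0,z1 in (("knob",(.608,.314),.045,.09),("glue",(.514,.445),.08,.1)):
    q=P[(np.hypot(P[...,0]-c[0],P[...,1]-c[1])<.05)&(P[...,2]>z0)&(P[...,2]<z1)]
    if len(q): print(n,len(q),cv2.minEnclosingCircle((q[:,:2]*1000).astype(np.float32)),q[:,2].max())
E
```

```text
10.5 [0.5941 0.2263 0.2284] yang 7.5 tilt 0.1 w 0.0853 gf 0.0
[138, 0, 50, 34, 373] ztop 0.017 [373. 398.] [46. 72.] 83.9
[319, 70, 50, 48, 1277] ztop 0.077 [611. 316.] [32. 50.] 53.9
[431, 86, 103, 76, 5065] ztop 0.086 [764. 316.] [107.  79.] 7.7
[147, 140, 122, 133, 3088] ztop 0.020 [450. 156.] [156. 161.] 86.5
[328, 182, 98, 80, 4592] ztop 0.059 [673. 176.] [118.  50.] 26.8
[438, 264, 36, 37, 562] ztop 0.077 [804. 104.] [23. 61.] 55.3
[288, 305, 16, 24, 343] ztop 0.015 [590.  -1.] [22. 43.] 7.9
[325, 304, 85, 50, 2559] ztop 0.059 [699.   3.] [ 33. 129.] 79.2
knob 609 ((610.4732055664062, 316.22259521484375), 14.17009449005127) 0.07923991132059238
```

View pics/w3.png

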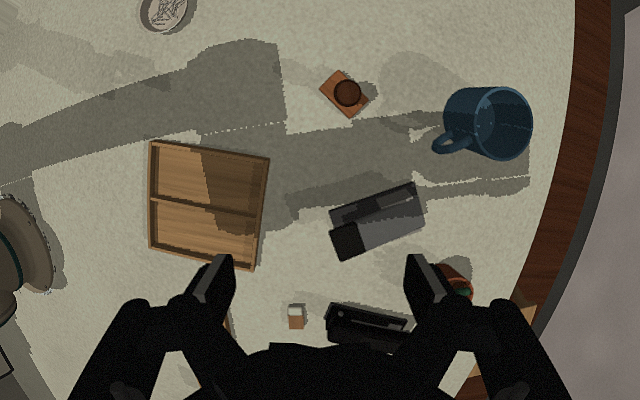

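Wrist view: the stamp's knob is at px (347,93), at (610.5,316) mm, 28 mm across with its top at 78 mm, so it matches. The mug and punch are clear of the fingers.

Call:
send_rows(
  xyz=[
    [0.008,0.03,0],
    [0.0084,0.03,0],
    [0,0.03,-0.02],
    [0,0,-0.04],
    [0,0,-0.04],
    [0,0,-0.04],
    [0,0,-0.03],
    [0,0,-0.015],
    [0,0,-0.007],
    [0,0,0],
    [0,0,0],
  ],
  delta_rot=[
    [0,0,0],
    [0,0,0],
    [0,0,0],
    [0,0,0],
    [0,0,0],
    [0,0,0],
    [0,0,0],
    [0,0,0],
    [0,0,0],
    [0,0,0],
    [0,0,0],
  ],
)

```text
clock: 11.65
position: [0.6122, 0.3157, 0.0382]
ee_rot: [0.001, 0.66, 0.751, 0.001]
contact_force: [0.9, -0.2, -0.2]
width: 0.0851
gripper_force: 0.0
```

Call:
send_rows(
  xyz=[
    [0,0,0],
    [0,0,0],
    [0,0,0],
    [0,0,0],
    [0,0,0],
    [0,0,0],
    [0,0,0],
    [0,0,0],
    [0,0,0],
    [0,0,0],
  ],
  delta_rot=[
    [0,0,0],
    [0,0,0],
    [0,0,0],
    [0,0,0],
    [0,0,0],
    [0,0,0],
    [0,0,0],
    [0,0,0],
    [0,0,0],
    [0,0,0],
  ],
  gripper=0.015,
  force=30,
)

```text
clock: 12.65
position: [0.6108, 0.3158, 0.0368]
ee_rot: [0.0, 0.66, 0.751, 0.0]
contact_force: [-2.0, -0.6, 4.8]
width: 0.0258
gripper_force: 29.5
```

Call:
send_rows(
  xyz=[
    [0,0,0.01],
    [0,0,0.02],
    [0,0,0.03],
    [0,0,0.04],
    [0,0,0.04],
    [-0.01,-0.03,0.02],
    [-0.014,-0.04,0],
    [-0.014,-0.04,0],
    [-0.014,-0.04,0],
    [-0.014,-0.04,0],
    [-0.014,-0.04,0],
    [-0.014,-0.04,0],
  ],
  delta_rot=[
    [0,0,0],
    [0,0,0],
    [0,0,0],
    [0,0,0],
    [0,0,0],
    [0,0,0],
    [0,0,0],
    [0,0,0],
    [0,0,0],
    [0,0,0],
    [0,0,0],
    [0,0,0],
  ],
)

```text
clock: 13.85
position: [0.5161, 0.044, 0.1964]
ee_rot: [0.0, 0.66, 0.751, -0.0]
contact_force: [1.0, -0.6, -0.5]
width: 0.0264
gripper_force: 29.7
```

Call:
send_rows(
  xyz=[
    [-0.014,-0.04,0],
    [-0.014,-0.04,0],
    [-0.015,-0.04,0],
    [-0.015,-0.035,0],
    [-0.007,-0.02,0],
    [0,0,0],
    [0,0,0],
  ],
  delta_rot=[
    [0,0,0],
    [0,0,0],
    [0,0,0],
    [0,0,0],
    [0,0,0],
    [0,0,0],
    [0,0,0],
  ],
)

```text
clock: 14.55
position: [0.4518, -0.1295, 0.1964]
ee_rot: [-0.0, 0.661, 0.751, 0.0]
contact_force: [-0.1, -0.3, -0.8]
width: 0.0263
gripper_force: 29.7
```

```bash
python3 look.py w4 0.008
```

```text
14.55 [ 0.4518 -0.1295  0.1964] yang 7.3 tilt 0.0 w 0.0263 gf 29.7
[42, 21, 32, 101, 1605] ztop 0.023 [ 85. -26.] [145.  39.] 73.5
[569, 36, 57, 53, 1869] ztop 0.082 [775.  74.] [36. 70.] 32.0
[446, 62, 21, 40, 725] ztop 0.015 [590.  -3.] [24. 44.] 8.1
[276, 66, 85, 164, 2617] ztop 0.020 [ 449. -103.] [ 87. 177.] 7.8
[488, 66, 98, 71, 3302] ztop 0.059 [697.  -0.] [ 36. 127.] 78.6
[471, 282, 76, 54, 1918] ztop 0.017 [ 777. -309.] [136.  87.] 14.6
[291, 305, 58, 16, 299] ztop 0.050 [ 475. -302.] [75. 21.] 7.4
[220, 339, 21, 30, 252] ztop 0.019 [ 359. -421.] [71. 21.] 59.7
```

View pics/w4.png

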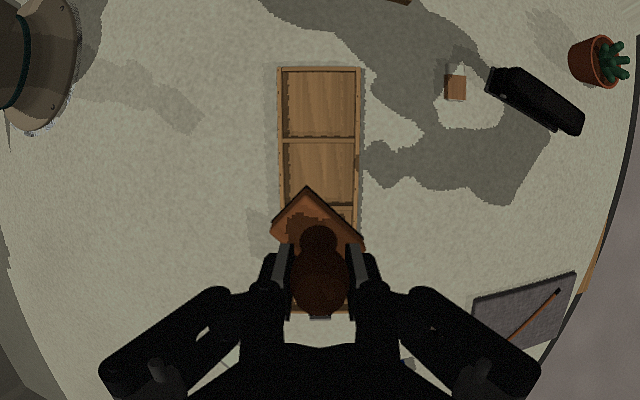

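Wrist view: the stamp hangs upright and square to the tool at px (320,250), over the middle compartment with its divider at (320,140). At this yaw it needs ±29 mm of the ±35 mm available, so it fits. I'll lower it.

Call:
send_rows(
  xyz=[
    [0,0,-0.03],
    [0,0,-0.04],
    [0,0,-0.03],
    [0,0,-0.02],
    [0,0,-0.015],
    [0,0,-0.01],
    [0,0,-0.005],
    [0,0,-0.003],
    [0,0,0],
    [0,0,0],
  ],
  delta_rot=[
    [0,0,0],
    [0,0,0],
    [0,0,0],
    [0,0,0],
    [0,0,0],
    [0,0,0],
    [0,0,0],
    [0,0,0],
    [0,0,0],
    [0,0,0],
  ],
)

```text
clock: 15.6
position: [0.4524, -0.1295, 0.0439]
ee_rot: [0.001, 0.66, 0.751, 0.0]
contact_force: [0.1, -0.0, -1.1]
width: 0.0265
gripper_force: 29.7
```

Call:
send_rows(
  xyz=[
    [0,0,-0.001],
    [0,0,-0.001],
    [0,0,-0.001],
    [0,0,0],
    [0,0,0],
  ],
  delta_rot=[
    [0,0,0],
    [0,0,0],
    [0,0,0],
    [0,0,0],
    [0,0,0],
  ],
)

```text
clock: 16.1
position: [0.4519, -0.1295, 0.0408]
ee_rot: [0.0, 0.66, 0.751, 0.0]
contact_force: [-1.9, 0.7, 4.9]
width: 0.026
gripper_force: 30.0
```

Call:
send_rows(
  xyz=[
    [0,0,0],
    [0,0,0],
    [0,0,0],
    [0,0,0],
    [0,0,0],
    [0,0,0.01],
    [0,0,0.03],
    [0,0,0.04],
    [0,0,0.04],
    [0,0,0.04],
    [0,0.02,0.03],
    [0.005,0.04,0],
  ],
  delta_rot=[
    [0,0,0],
    [0,0,0],
    [0,0,0],
    [0,0,0],
    [0,0,0],
    [0,0,0],
    [0,0,0],
    [0,0,0],
    [0,0,0],
    [0,0,0],
    [0,0,0],
    [0,0,0],
  ],
  gripper=0.085,
)

```text
clock: 17.3
position: [0.4598, -0.0714, 0.2359]
ee_rot: [0.006, 0.661, 0.75, 0.002]
contact_force: [1.0, 0.7, 0.1]
width: 0.0848
gripper_force: 0.0
```

Call:
send_rows(
  xyz=[
    [0.005,0.043,0],
    [0.005,0.043,0],
    [0.005,0.043,0],
    [0.005,0.043,0],
    [0.005,0.043,0],
    [0.005,0.043,0],
    [0.005,0.043,0],
    [0.005,0.043,0],
    [0.005,0.043,0],
    [0.005,0.043,0],
    [0,0,0],
    [0,0,0],
  ],
  delta_rot=[
    [0,0,0],
    [0,0,0],
    [0,0,0],
    [0,0,0],
    [0,0,0],
    [0,0,0],
    [0,0,0],
    [0,0,0],
    [0,0,0],
    [0,0,0],
    [0,0,0],
    [0,0,0],
  ],
)

```text
clock: 18.5
position: [0.5064, 0.3612, 0.2303]
ee_rot: [0.0, 0.659, 0.752, -0.0]
contact_force: [0.1, -0.9, 0.2]
width: 0.0848
gripper_force: 0.0
```

```bash
python3 look.py w5 0.008
python3 - <<'E'
from h import *
d=np.load("w5.npz"); P=wcloud(d); c=(.517,.447)
for z0,z1 in ((.03,.1),(.088,.1)):
    q=P[(np.hypot(P[...,0]-c[0],P[...,1]-c[1])<.04)&(P[...,2]>z0)&(P[...,2]<z1)]
    print(len(q),cv2.minEnclosingCircle((q[:,:2]*1000).astype(np.float32)),q[:,2].max())
E
```

```text
18.5 [0.5064 0.3612 0.2303] yang 7.5 tilt 0.1 w 0.0848 gf 0.0
[327, 79, 33, 30, 774] ztop 0.097 [518. 449.] [27. 27.] 14.9
[186, 85, 56, 60, 832] ztop 0.018 [374. 411.] [71. 70.] 18.6
[465, 198, 88, 77, 4406] ztop 0.086 [771. 306.] [106.  82.] 68.2
[209, 243, 118, 102, 2143] ztop 0.020 [451. 157.] [157. 160.] 87.1
[374, 293, 42, 54, 1488] ztop 0.060 [643. 162.] [54. 47.] 30.8
[448, 351, 31, 30, 489] ztop 0.084 [772.  90.] [52. 40.] 48.3
772 ((517.2296142578125, 448.71044921875), 14.35216999053955) 0.09798441682526932
730 ((517.444091796875, 448.8811950683594), 14.137779235839844) 0.09798441682526932
```

View pics/w5.png

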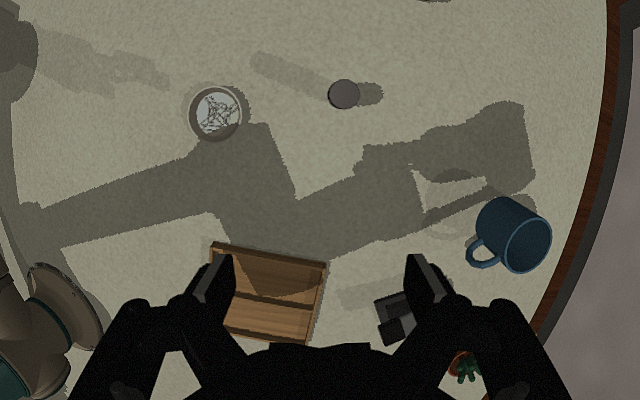

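Wrist view: the glue stick's grey cap is at px (343,94), at (517.4,448.8) mm. It is 28 mm across, 95 mm high and upright.

Call:
send_rows(
  xyz=[
    [0.005,0.03,0],
    [0.006,0.03,0],
    [0,0.0277,-0.018],
    [0,0,-0.04],
    [0,0,-0.04],
    [0,0,-0.04],
    [0,0,-0.03],
    [0,0,-0.015],
    [0,0,-0.005],
    [0,0,0],
    [0,0,0],
  ],
  delta_rot=[
    [0,0,0],
    [0,0,0],
    [0,0,0],
    [0,0,0],
    [0,0,0],
    [0,0,0],
    [0,0,0],
    [0,0,0],
    [0,0,0],
    [0,0,0],
    [0,0,0],
  ],
)

```text
clock: 19.65
position: [0.5191, 0.4488, 0.0444]
ee_rot: [0.0, 0.66, 0.751, 0.002]
contact_force: [-0.5, 0.8, 0.5]
width: 0.0846
gripper_force: 0.0
```

Call:
send_rows(
  xyz=[
    [0,0,0],
    [0,0,0],
    [0,0,0],
    [0,0,0],
    [0,0,0],
    [0,0,0],
    [0,0,0],
    [0,0,0],
    [0,0,0],
    [0,0,0],
  ],
  delta_rot=[
    [0,0,0],
    [0,0,0],
    [0,0,0],
    [0,0,0],
    [0,0,0],
    [0,0,0],
    [0,0,0],
    [0,0,0],
    [0,0,0],
    [0,0,0],
  ],
  gripper=0.015,
  force=30,
)

```text
clock: 20.65
position: [0.5179, 0.4485, 0.0427]
ee_rot: [0.0, 0.66, 0.751, 0.0]
contact_force: [-0.9, 0.9, 5.2]
width: 0.0273
gripper_force: 30.6
```

Call:
send_rows(
  xyz=[
    [0,0,0.01],
    [0,0,0.02],
    [0,0,0.03],
    [0,0,0.04],
    [0,0,0.04],
    [-0.004,-0.03,0.02],
    [-0.006,-0.04,0],
    [-0.006,-0.04,0],
    [-0.006,-0.04,0],
    [-0.006,-0.04,0],
    [-0.006,-0.04,0],
    [-0.006,-0.04,0],
  ],
  delta_rot=[
    [0,0,0],
    [0,0,0],
    [0,0,0],
    [0,0,0],
    [0,0,0],
    [0,0,0],
    [0,0,0],
    [0,0,0],
    [0,0,0],
    [0,0,0],
    [0,0,0],
    [0,0,0],
  ],
)

```text
clock: 21.85
position: [0.4773, 0.1767, 0.2024]
ee_rot: [0.0, 0.66, 0.751, -0.0]
contact_force: [0.3, -0.2, -0.7]
width: 0.027
gripper_force: 30.2
```

Call:
send_rows(
  xyz=[
    [-0.006,-0.04,0],
    [-0.006,-0.04,0],
    [-0.006,-0.04,0],
    [-0.006,-0.04,0],
    [-0.006,-0.04,0],
    [-0.006,-0.0335,0],
    [0,0,-0.03],
    [0,0,-0.04],
    [0,0,-0.04],
    [0,0,-0.025],
    [0,0,-0.01],
    [0,0,0],
  ],
  delta_rot=[
    [0,0,0],
    [0,0,0],
    [0,0,0],
    [0,0,0],
    [0,0,0],
    [0,0,0],
    [0,0,0],
    [0,0,0],
    [0,0,0],
    [0,0,0],
    [0,0,0],
    [0,0,0],
  ],
)

```text
clock: 23.05
position: [0.4411, -0.055, 0.0565]
ee_rot: [-0.001, 0.66, 0.751, -0.001]
contact_force: [0.1, -0.3, -0.3]
width: 0.0271
gripper_force: 30.2
```

Call:
send_rows(
  xyz=[
    [0,0,-0.005],
    [0,0,-0.003],
    [0,0,0],
    [0,0,0],
  ],
  delta_rot=[
    [0,0,0],
    [0,0,0],
    [0,0,0],
    [0,0,0],
  ],
)

```text
clock: 23.45
position: [0.4423, -0.0552, 0.0499]
ee_rot: [0.001, 0.66, 0.751, 0.0]
contact_force: [0.1, 0.7, -0.2]
width: 0.0269
gripper_force: 30.2
```

Expected contact is near TCP z 0.0467.

Call:
send_rows(
  xyz=[
    [0,0,-0.001],
    [0,0,-0.001],
    [0,0,-0.001],
    [0,0,0],
    [0,0,0],
  ],
  delta_rot=[
    [0,0,0],
    [0,0,0],
    [0,0,0],
    [0,0,0],
    [0,0,0],
  ],
)

```text
clock: 23.95
position: [0.442, -0.0552, 0.0466]
ee_rot: [0.0, 0.66, 0.751, 0.0]
contact_force: [-0.6, -0.0, 5.4]
width: 0.0271
gripper_force: 30.5
```

Call:
send_rows(
  xyz=[
    [0,0,0],
    [0,0,0],
    [0,0,0],
    [0,0,0],
    [0,0,0],
    [0,0,0.01],
    [0,0,0.03],
    [0,0,0.04],
    [0,0,0.04],
    [0,0,0.04],
    [0.01,0,0.02],
    [0.02,0.005,0],
  ],
  delta_rot=[
    [0,0,0],
    [0,0,0],
    [0,0,0],
    [0,0,0],
    [0,0,0],
    [0,0,0],
    [0,0,0],
    [0,0,0],
    [0,0,0],
    [0,0,0],
    [0,0,0],
    [0,0,0],
  ],
  gripper=0.085,
)

```text
clock: 25.15
position: [0.4732, -0.0509, 0.2311]
ee_rot: [0.004, 0.66, 0.751, 0.002]
contact_force: [0.5, 0.0, -0.3]
width: 0.0852
gripper_force: 0.0
```

Call:
send_rows(
  xyz=[
    [0.0225,0.005,0],
    [0.0225,0.005,0],
    [0.0225,0.005,0],
    [0.0225,0.005,0],
    [0.0225,0.005,0],
    [0.0225,0.005,0],
    [0.0225,0.005,0],
    [0.0225,0.005,0],
    [0.0225,0.005,0],
    [0.0225,0.005,0],
    [0,0,0],
    [0,0,0],
  ],
  delta_rot=[
    [0,0,7.2],
    [0,0,7.2],
    [0,0,7.2],
    [0,0,7.2],
    [0,0,7.2],
    [0,0,7.2],
    [0,0,7.2],
    [0,0,7.2],
    [0,0,7.2],
    [0,0,7.2],
    [0,0,0],
    [0,0,0],
  ],
)

```text
clock: 26.35
position: [0.6963, -0.0001, 0.2263]
ee_rot: [-0.001, 0.093, 0.996, -0.0]
contact_force: [-0.3, -0.5, -0.2]
width: 0.0851
gripper_force: 0.0
```

```bash
python3 look.py w6 0.008
```

```text
26.35 [ 6.963e-01 -1.000e-04  2.263e-01] yang 79.3 tilt 0.1 w 0.0851 gf 0.0
[63, 0, 194, 93, 6132] ztop 0.068 [ 459. -176.] [ 87. 275.] 7.4
[354, 0, 125, 16, 896] ztop 0.020 [521. 152.] [156.  20.] 87.6
[279, 65, 42, 29, 729] ztop 0.015 [590.  -3.] [23. 45.] 7.3
[416, 77, 83, 99, 4348] ztop 0.059 [674. 173.] [119.  52.] 26.8
[305, 115, 33, 118, 3676] ztop 0.059 [698.   1.] [ 34. 126.] 78.6
[59, 154, 41, 37, 1073] ztop 0.056 [ 626. -331.] [43. 44.] 41.3
[522, 154, 73, 79, 3909] ztop 0.086 [772. 305.] [107.  80.] 67.8
[376, 207, 61, 69, 2752] ztop 0.083 [788.  83.] [66. 71.] 9.9
[82, 212, 99, 95, 4813] ztop 0.021 [ 791. -324.] [156. 125.] 14.2
```

View pics/w6.png

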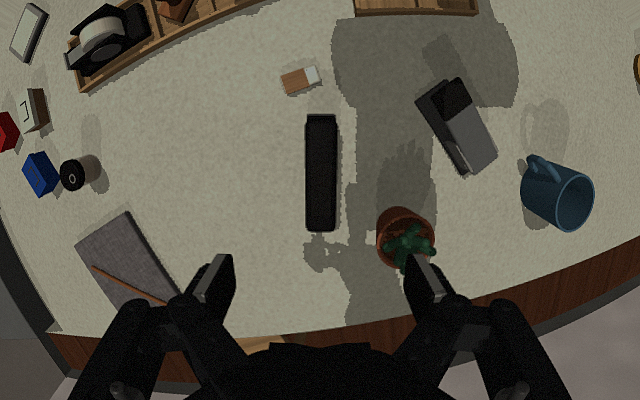

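Wrist view: the stapler is at px (320,172), centred at (698,1) mm and lined up with the fingers. The pot at (405,240) is clear of the grasp.

Call:
send_rows(
  xyz=[
    [0.001,0,-0.04],
    [0,0,-0.04],
    [0,0,-0.04],
    [0,0,-0.04],
    [0,0,-0.02],
    [0,0,-0.012],
    [0,0,-0.008],
    [0,0,-0.003],
    [0,0,0],
    [0,0,0],
  ],
  delta_rot=[
    [0,0,0],
    [0,0,0],
    [0,0,0],
    [0,0,0],
    [0,0,0],
    [0,0,0],
    [0,0,0],
    [0,0,0],
    [0,0,0],
    [0,0,0],
  ],
)

```text
clock: 27.4
position: [0.6987, -0.0002, 0.0248]
ee_rot: [0.001, 0.092, 0.996, 0.0]
contact_force: [0.9, 0.3, 0.1]
width: 0.0846
gripper_force: 0.0
```

Call:
send_rows(
  xyz=[
    [0,0,0],
    [0,0,0],
    [0,0,0],
    [0,0,0],
    [0,0,0],
    [0,0,0],
    [0,0,0],
    [0,0,0],
    [0,0,0],
    [0,0,0],
  ],
  delta_rot=[
    [0,0,0],
    [0,0,0],
    [0,0,0],
    [0,0,0],
    [0,0,0],
    [0,0,0],
    [0,0,0],
    [0,0,0],
    [0,0,0],
    [0,0,0],
  ],
  gripper=0.02,
  force=60,
)

```text
clock: 28.4
position: [0.6981, -0.0001, 0.0238]
ee_rot: [0.0, 0.092, 0.996, 0.0]
contact_force: [-0.7, 1.0, 4.7]
width: 0.0327
gripper_force: 60.6
```

Call:
send_rows(
  xyz=[
    [0,0,0.01],
    [0,0,0.02],
    [0,0,0.03],
    [0,0,0.04],
    [0,0,0.04],
    [-0.01,0.01,0.03],
    [-0.03,0.024,0],
    [-0.03,0.024,0],
    [-0.03,0.024,0],
    [-0.03,0.024,0],
    [-0.03,0.024,0],
    [-0.03,0.024,0],
  ],
  delta_rot=[
    [0,0,0],
    [0,0,0],
    [0,0,0],
    [0,0,0],
    [0,0,0],
    [0,0,0.3],
    [0,0,1.2],
    [0,0,1.2],
    [0,0,1.2],
    [0,0,1.2],
    [0,0,1.2],
    [0,0,1.2],
  ],
)

```text
clock: 29.6
position: [0.5057, 0.1543, 0.1926]
ee_rot: [-0.001, 0.027, 1.0, -0.0]
contact_force: [-0.1, 0.3, -2.4]
width: 0.0334
gripper_force: 59.9
```

Call:
send_rows(
  xyz=[
    [-0.03,0.024,0],
    [-0.025,0.016,0],
    [0,0,0],
    [0,0,0],
  ],
  delta_rot=[
    [0,0,0],
    [0,0,0],
    [0,0,0],
    [0,0,0],
  ],
)

```text
clock: 30.0
position: [0.4523, 0.1938, 0.1932]
ee_rot: [0.0, 0.026, 1.0, -0.0]
contact_force: [0.6, 0.1, -2.7]
width: 0.0332
gripper_force: 60.0
```

```bash
python3 look.py w7 0.008
```

```text
30.0 [0.4523 0.1938 0.1932] yang 87.0 tilt 0.0 w 0.0332 gf 60.0
[478, 73, 50, 61, 800] ztop 0.018 [374. 411.] [70. 71.] 64.9
[211, 99, 149, 144, 2526] ztop 0.020 [449. 156.] [155. 161.] 86.5
[25, 140, 132, 89, 4710] ztop 0.100 [ 450. -111.] [ 87. 196.] 7.4
[164, 273, 33, 19, 440] ztop 0.015 [590.  -2.] [25. 43.] 9.9
[404, 352, 37, 37, 548] ztop 0.070 [746. 333.] [55. 13.] 66.3
```

View pics/w7.png

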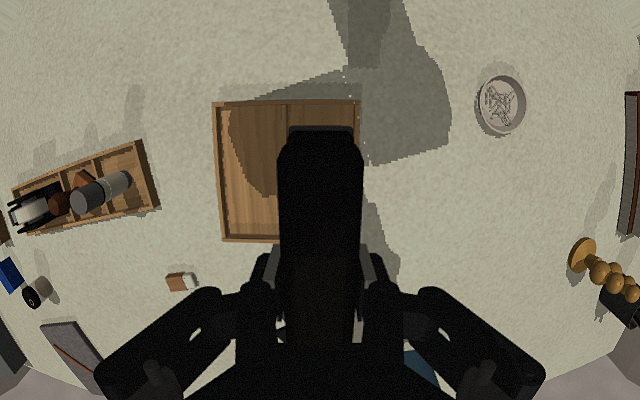

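Wrist view: the stapler hangs straight above the +y compartment, at px (320,230). The square tray's divider is at (285,110) and its centre is at (449,156) mm. The three posting-kit parts stand in the long tray at left.

Call:
send_rows(
  xyz=[
    [-0.001,0,-0.03],
    [0,0,-0.04],
    [0,0,-0.04],
    [0,0,-0.025],
    [0,0,-0.015],
    [0,0,-0.008],
    [0,0,-0.004],
    [0,0,0],
    [0,0,0],
  ],
  delta_rot=[
    [0,0,0],
    [0,0,0],
    [0,0,0],
    [0,0,0],
    [0,0,0],
    [0,0,0],
    [0,0,0],
    [0,0,0],
    [0,0,0],
  ],
)

```text
clock: 30.95
position: [0.4528, 0.1939, 0.0321]
ee_rot: [0.001, 0.027, 1.0, 0.0]
contact_force: [-0.6, -0.9, -1.9]
width: 0.0334
gripper_force: 59.9
```

Call:
send_rows(
  xyz=[
    [0,0,-0.001],
    [0,0,-0.001],
    [0,0,-0.001],
    [0,0,0],
    [0,0,0],
  ],
  delta_rot=[
    [0,0,0],
    [0,0,0],
    [0,0,0],
    [0,0,0],
    [0,0,0],
  ],
)

```text
clock: 31.45
position: [0.4518, 0.1939, 0.0284]
ee_rot: [0.0, 0.027, 1.0, 0.0]
contact_force: [0.4, 0.8, -1.7]
width: 0.0335
gripper_force: 59.9
```

Call:
send_rows(
  xyz=[
    [0,0,-0.001],
    [0,0,-0.0005],
    [0,0,0],
    [0,0,0],
  ],
  delta_rot=[
    [0,0,0],
    [0,0,0],
    [0,0,0],
    [0,0,0],
  ],
)

```text
clock: 31.85
position: [0.452, 0.1939, 0.0277]
ee_rot: [0.0, 0.027, 1.0, 0.0]
contact_force: [-0.9, 0.1, 4.7]
width: 0.0332
gripper_force: 60.9
```

Call:
send_rows(
  xyz=[
    [0,0,0],
    [0,0,0],
    [0,0,0],
    [0,0,0],
    [0,0,0],
    [0,0,0.01],
    [0,0,0.03],
    [0,0,0.04],
    [0,0,0.04],
    [0,0,0.04],
    [0,0,0.04],
    [0,-0.018,0],
  ],
  delta_rot=[
    [0,0,0],
    [0,0,0],
    [0,0,0],
    [0,0,0],
    [0,0,0],
    [0,0,0],
    [0,0,0],
    [0,0,0],
    [0,0,0],
    [0,0,0],
    [0,0,0],
    [0,0,0],
  ],
  gripper=0.075,
)

```text
clock: 33.05
position: [0.4554, 0.1778, 0.2335]
ee_rot: [0.006, 0.026, 1.0, 0.002]
contact_force: [0.4, -0.8, 0.8]
width: 0.0752
gripper_force: 0.0
```

Call:
send_rows(
  xyz=[
    [0.0035,-0.04,0],
    [0.0035,-0.04,0],
    [0.0035,-0.04,0],
    [0.0035,-0.04,0],
    [0.0035,-0.04,0],
    [0.0035,-0.04,0],
    [0.0035,-0.04,0],
    [0.0035,-0.04,0],
    [0.0035,-0.04,0],
    [0.0035,-0.04,0],
    [0.0035,-0.04,0],
    [0.0035,-0.04,0],
  ],
  delta_rot=[
    [0,0,-5.5],
    [0,0,-5.5],
    [0,0,-5.5],
    [0,0,-5.5],
    [0,0,-5.5],
    [0,0,-5.5],
    [0,0,-5.5],
    [0,0,-5.5],
    [0,0,-5.5],
    [0,0,-5.5],
    [0,0,-5.5],
    [0,0,-5.5],
  ],
)

```text
clock: 34.25
position: [0.4936, -0.3057, 0.2276]
ee_rot: [0.0, 0.569, 0.822, 0.0]
contact_force: [0.4, -0.5, -0.1]
width: 0.0747
gripper_force: 0.0
```

Call:
send_rows(
  xyz=[
    [0.0035,-0.04,0],
    [0.0035,-0.04,0],
    [0.0035,-0.04,0],
    [0,0,0],
    [0,0,0],
  ],
  delta_rot=[
    [0,0,-5.5],
    [0,0,-5.5],
    [0,0,-5.5],
    [0,0,0],
    [0,0,0],
  ],
)

```text
clock: 34.75
position: [0.5039, -0.4246, 0.2266]
ee_rot: [-0.001, 0.68, 0.733, 0.0]
contact_force: [0.1, -0.2, 0.5]
width: 0.0751
gripper_force: 0.0
```

```bash
python3 look.py w8 0.008
python3 - <<'E'
from h import *
d=np.load("w8.npz"); P=wcloud(d); c=(.504,-.424)
q=P[(np.hypot(P[...,0]-c[0],P[...,1]-c[1])<.045)&(P[...,2]>.03)&(P[...,2]<.06)]
r=cv2.minAreaRect((q[:,:2]*1000).astype(np.float32)); print("top",len(q),r,np.median(q[:,2]))
E
```

```text
34.75 [ 0.5039 -0.4246  0.2266] yang 4.3 tilt 0.1 w 0.0751 gf 0.0
[259, 0, 80, 75, 1125] ztop 0.020 [ 470. -268.] [87. 90.] 7.2
[269, 0, 55, 61, 2823] ztop 0.065 [ 470. -265.] [52. 66.] 8.8
[484, 74, 98, 113, 9548] ztop 0.021 [ 803. -335.] [176. 149.] 14.5
[410, 81, 49, 41, 1521] ztop 0.056 [ 625. -332.] [43. 43.] 60.2
[166, 119, 81, 86, 3518] ztop 0.018 [ 364. -427.] [66. 90.] 43.4
[291, 152, 56, 38, 2067] ztop 0.039 [ 504. -424.] [61. 40.] 4.0
[373, 166, 61, 52, 2016] ztop 0.039 [ 606. -441.] [62. 41.] 26.2
[285, 224, 59, 55, 1891] ztop 0.039 [ 506. -528.] [63. 41.] 32.0
[235, 322, 113, 31, 1859] ztop 0.047 [ 481. -698.] [173.  54.] 1.9
[357, 331, 43, 22, 529] ztop 0.047 [ 616. -678.] [69. 12.] 15.1
[169, 346, 40, 33, 771] ztop 0.110 [ 336. -703.] [70. 63.] 78.7
[429, 346, 42, 43, 1087] ztop 0.073 [ 723. -705.] [65. 87.] 36.4
top 1966 ((503.91412353515625, -423.6539001464844), (60.535614013671875, 40.004390716552734), 4.010562419891357) 0.03740304055767213
```

View pics/w8.png

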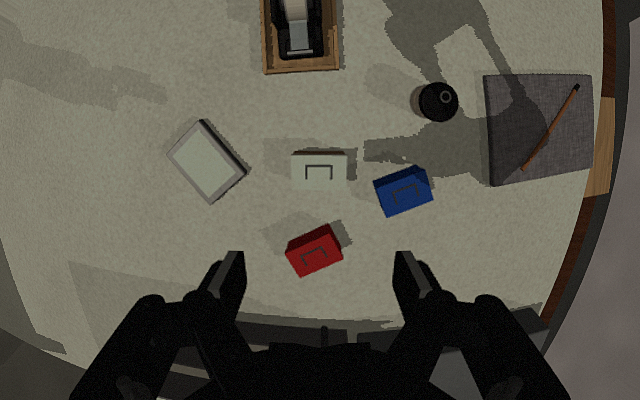

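Wrist view: the white box with the staple outline is at px (320,165), centred at (504,-424) mm, 60.5x40 mm and yaw 4°. The blue box (402,190) and red box (314,250) are clear of the fingers.

Call:
send_rows(
  xyz=[
    [0,0.001,-0.04],
    [0,0,-0.04],
    [0,0,-0.04],
    [0,0,-0.04],
    [0,0,-0.03],
    [0,0,-0.015],
    [0,0,-0.01],
    [0,0,-0.005],
    [0,0,0],
    [0,0,0],
  ],
  delta_rot=[
    [0,0,0],
    [0,0,0],
    [0,0,0],
    [0,0,0],
    [0,0,0],
    [0,0,0],
    [0,0,0],
    [0,0,0],
    [0,0,0],
    [0,0,0],
  ],
)

```text
clock: 35.8
position: [0.505, -0.4235, 0.0081]
ee_rot: [0.001, 0.679, 0.734, -0.0]
contact_force: [1.0, -0.2, 0.3]
width: 0.0746
gripper_force: 0.0
```

Call:
send_rows(
  xyz=[
    [0,0,0],
    [0,0,0],
    [0,0,0],
    [0,0,0],
    [0,0,0],
    [0,0,0],
    [0,0,0],
    [0,0,0],
  ],
  delta_rot=[
    [0,0,0],
    [0,0,0],
    [0,0,0],
    [0,0,0],
    [0,0,0],
    [0,0,0],
    [0,0,0],
    [0,0,0],
  ],
  gripper=0.045,
  force=40,
)

```text
clock: 36.6
position: [0.505, -0.4238, 0.0083]
ee_rot: [0.001, 0.679, 0.734, -0.0]
contact_force: [-0.3, 0.2, 5.2]
width: 0.0591
gripper_force: 45.0
```

Call:
send_rows(
  xyz=[
    [0,0,0.01],
    [0,0,0.02],
    [0,0,0.03],
    [0,0,0.04],
    [0,0,0.04],
    [0,0.012,0.05],
    [-0.004,0.04,0],
    [-0.004,0.04,0],
    [-0.004,0.04,0],
    [-0.004,0.04,0],
    [-0.004,0.04,0],
    [-0.004,0.04,0],
  ],
  delta_rot=[
    [0,0,0],
    [0,0,0],
    [0,0,0],
    [0,0,0],
    [0,0,0],
    [0,0,0],
    [0,0,-0.6],
    [0,0,-0.6],
    [0,0,-0.6],
    [0,0,-0.6],
    [0,0,-0.6],
    [0,0,-0.6],
  ],
)

```text
clock: 37.8
position: [0.4796, -0.1698, 0.1957]
ee_rot: [-0.0, 0.703, 0.712, 0.0]
contact_force: [0.2, -0.7, -0.3]
width: 0.0592
gripper_force: 44.3
```

Call:
send_rows(
  xyz=[
    [-0.004,0.04,0],
    [-0.004,0.04,0],
    [-0.004,0.04,0],
    [-0.004,0.04,0],
    [-0.006,0.04,0],
    [-0.006,0.04,0],
    [-0.006,0.05,0],
    [0,0,0],
    [0,0,0],
  ],
  delta_rot=[
    [0,0,-0.6],
    [0,0,-0.6],
    [0,0,-0.6],
    [0,0,-0.6],
    [0,0,-0.6],
    [0,0,-0.6],
    [0,0,-0.6],
    [0,0,0],
    [0,0,0],
  ],
)

```text
clock: 38.7
position: [0.4458, 0.1191, 0.1956]
ee_rot: [0.0, 0.727, 0.687, -0.0]
contact_force: [1.0, 0.1, -1.0]
width: 0.059
gripper_force: 44.2
```

```bash
python3 look.py w9 0.008
```

```text
38.7 [0.4458 0.1191 0.1956] yang -3.2 tilt 0.0 w 0.0590 gf 44.2
[540, 0, 78, 50, 2460] ztop 0.086 [754. 288.] [72. 79.] 53.6
[243, 66, 155, 145, 9257] ztop 0.063 [450. 157.] [155. 160.] 86.9
[463, 84, 93, 84, 4393] ztop 0.059 [674. 175.] [118.  52.] 28.0
[549, 171, 60, 58, 2391] ztop 0.083 [788.  85.] [71. 66.] 71.9
[26, 211, 81, 96, 3178] ztop 0.114 [83. 21.] [ 48. 158.] 15.0
[427, 245, 19, 34, 513] ztop 0.015 [589.  -2.] [24. 44.] 9.2
[294, 321, 69, 27, 1099] ztop 0.099 [447. -88.] [86. 97.] 8.1
```

View pics/w9.png

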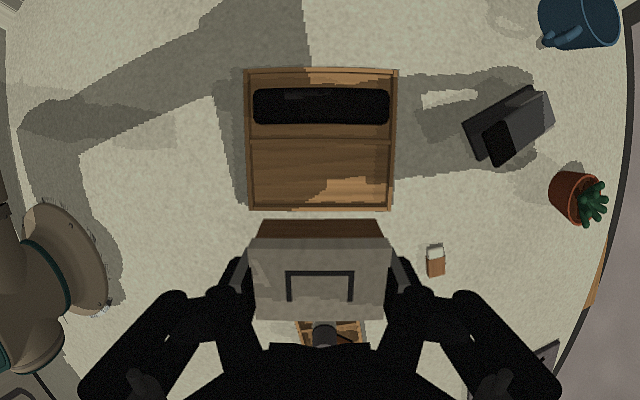

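Wrist view: the stapler sits in the far compartment at px (320,105), with free space beside it. The box is held level at (318,270). I'll lower it into the other compartment.

Call:
send_rows(
  xyz=[
    [0.001,0,-0.04],
    [0,0,-0.04],
    [0,0,-0.04],
    [0,0,-0.03],
    [0,0,-0.015],
    [0,0,-0.01],
    [0,0,-0.004],
    [0,0,0],
    [0,0,0],
  ],
  delta_rot=[
    [0,0,0],
    [0,0,0],
    [0,0,0],
    [0,0,0],
    [0,0,0],
    [0,0,0],
    [0,0,0],
    [0,0,0],
    [0,0,0],
  ],
)

```text
clock: 39.65
position: [0.4483, 0.1179, 0.0172]
ee_rot: [0.001, 0.728, 0.686, 0.001]
contact_force: [-0.3, -0.7, -2.0]
width: 0.0593
gripper_force: 44.2
```

Call:
send_rows(
  xyz=[
    [0,0,-0.0015],
    [0,0,-0.0015],
    [0,0,-0.001],
    [0,0,0],
    [0,0,0],
  ],
  delta_rot=[
    [0,0,0],
    [0,0,0],
    [0,0,0],
    [0,0,0],
    [0,0,0],
  ],
)

```text
clock: 40.15
position: [0.4473, 0.1183, 0.0125]
ee_rot: [0.0, 0.728, 0.686, 0.0]
contact_force: [0.2, 0.2, -1.5]
width: 0.0592
gripper_force: 44.2
```

Call:
send_rows(
  xyz=[
    [0,0,-0.0008],
    [0,0,0],
    [0,0,0],
  ],
  delta_rot=[
    [0,0,0],
    [0,0,0],
    [0,0,0],
  ],
)

```text
clock: 40.45
position: [0.4474, 0.1183, 0.0123]
ee_rot: [0.0, 0.728, 0.686, 0.0]
contact_force: [-1.6, 0.1, 5.5]
width: 0.0593
gripper_force: 44.9
```

Call:
send_rows(
  xyz=[
    [0,0,0],
    [0,0,0],
    [0,0,0],
    [0,0,0],
    [0,0,0],
    [0,0,0.01],
    [0,0,0.03],
    [0,0,0.04],
    [0,0,0.04],
    [0,0,0.04],
    [0,0,0.04],
    [0,0,0.03],
  ],
  delta_rot=[
    [0,0,0],
    [0,0,0],
    [0,0,0],
    [0,0,0],
    [0,0,0],
    [0,0,0],
    [0,0,0],
    [0,0,0],
    [0,0,0],
    [0,0,0],
    [0,0,0],
    [0,0,0],
  ],
  gripper=0.08,
)

```text
clock: 41.65
position: [0.4477, 0.1182, 0.2452]
ee_rot: [0.001, 0.728, 0.686, 0.002]
contact_force: [1.4, 0.3, -0.2]
width: 0.0799
gripper_force: 0.0
```

Call:
send_rows(
  xyz=[
    [0,0.04,0],
    [0,0.04,0],
    [0,0.04,0],
    [0,0.04,0],
    [0,0.04,0],
    [0,0.04,0],
    [0,0.04,0],
    [0,0.04,0],
    [0,0,0],
    [0,0,0],
    [0,0,0],
  ],
  delta_rot=[
    [0,0,0],
    [0,0,0],
    [0,0,0],
    [0,0,0],
    [0,0,0],
    [0,0,0],
    [0,0,0],
    [0,0,0],
    [0,0,0],
    [0,0,0],
    [0,0,0],
  ],
)

```text
clock: 42.75
position: [0.4472, 0.4372, 0.2419]
ee_rot: [0.0, 0.728, 0.686, -0.0]
contact_force: [-0.7, -0.1, 0.0]
width: 0.08
gripper_force: 0.0
```

Run:
```python
from h import *; from rig import viewer
t=viewer.get_image("top"); s=viewer.get_image("scene")
a=cv2.resize(t["color"][140:280,150:500],(800,320),interpolation=cv2.INTER_CUBIC)
b=cv2.resize(s["color"][155:275,130:500],(800,260),interpolation=cv2.INTER_CUBIC)
cv2.imwrite("pics/end.png",np.vstack([a,b])[...,::-1])
P=cloud(t); T=np.load("top0.npz"); 
for n,c,r in (("disp",(.4655,-.238),.05),("stamp",(.452,-.129),.03),("glue",(.442,-.055),.03),("stapler",(.451,.193),.05),("box",(.447,.118),.03),("punch",(.673,.174),.06),("sharp",(.626,-.332),.03)):
    q=P[(np.hypot(P[...,0]-c[0],P[...,1]-c[1])<r)]; q=q[q[:,2]>.03]
    print(n,len(q),"top %.3f"%np.percentile(q[:,2],95),np.round(cv2.minAreaRect((q[:,:2]*1000).astype(np.float32))[0]))
```

```text
disp 365 top 0.070 [ 463. -241.]
stamp 65 top 0.081 [ 449. -132.]
glue 83 top 0.101 [438. -57.]
stapler 357 top 0.064 [451. 192.]
box 223 top 0.044 [446. 117.]
punch 415 top 0.058 [669. 170.]
sharp 158 top 0.057 [ 622. -332.]
```

View pics/end.png

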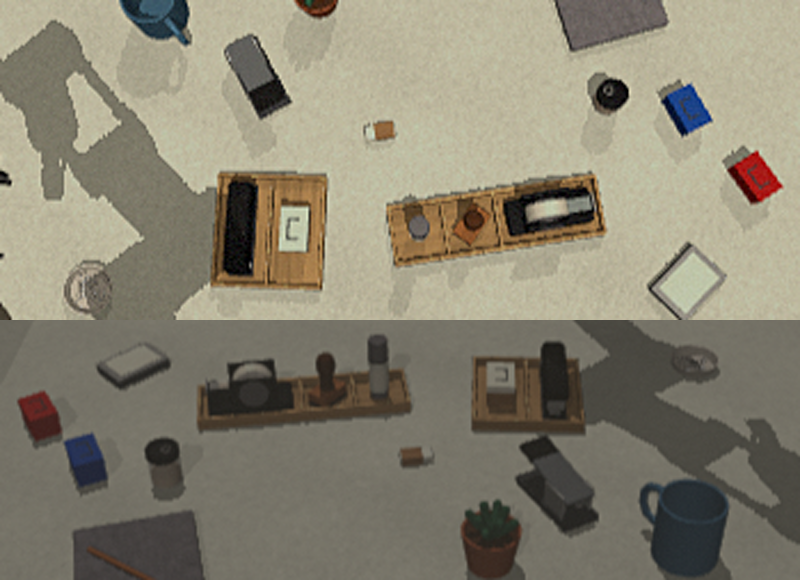

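The top and scene views show all five parts upright in their own compartments: dispenser (550,210), stamp (472,222), glue stick (418,227), stapler (241,227) and box (294,228). Their top heights match each part standing on a 4 mm floor, and the punch and sharpener are unmoved.

```bash
python3 -c "
from rig import order; print(order.sign_off())"
```

```text
the job is handed in; nothing more can be done
None
```

Both desk kits are made up and the job is handed in: every part stands upright in its own compartment, the dispenser is in the large one, and the hole punch, pencil sharpener and look-alike boxes were not moved.

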